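# Close up the frame tracer and start it

## Task

In the optician's workshop a spectacle frame lies clamped in the pulled-out tray of the frame tracer. Push the tray fully home and push the raised cover down flat with the fingertips, in either order, and only once both are shut press the start button of the hand switch all the way down and let go. Do not lift the cover or pull the tray farther open, and leave the bottle, the spectacle case and the block of screwdrivers as they stand.

Things in the scene. Friction and masses are not known exactly. Their poses are not given: they have to be found in the camera images.
- tracer: Frame tracer: a low white bench machine, 260 mm deep (x) by 250 mm wide (y) by 86 mm high, fixed to the bench. Origin: centre of its underside, on the bench; x points from its front (tray side, nearest the robot) to its back, y to its left seen from the robot, z up. In the top is an opening 190 mm wide, which the cover closes.
- tray (a joint): How far the tray is pulled out of the tracer's front, m: 0 = fully home (end stop), up to 0.09. It slides along the tracer's x with about 2.5 N of friction and stays where it is left.
- tray_front (a point): Centre of the outer face of the tray's white front plate. The plate is 186 mm wide (y), 54 mm high (from 15 to 69 mm above the bench), 16 mm thick, upright, and faces the tracer's -x. Fully home this face lies 150 mm in front of the tracer's origin and so stands 20 mm proud of the tracer's body. Axes as the tracer's.
- cover (a joint): Opening angle of the cover, rad: 0 = shut, lying flat on the tracer; 1.57 = upright. It hinges at its rear edge; the stiff hinge (about 0.2 N m) holds it at any angle, so that it must be pushed all the way down.
- cover_hinge (a point): On the cover's hinge line (which runs along the tracer's y), at mid-width, 70 mm behind the tracer's origin and 87 mm above the bench; it does not move with the angle. When the cover is at angle a, the cover runs from here towards its free edge along -cos(a) of the tracer's x and sin(a) of z.
- cover_edge (a point): Middle of the free edge of the grey cover, on its outer face (the face that is on top when shut and looks up and back, away from the robot, when raised). The cover is a flat plate 165 mm from hinge to free edge, 205 mm wide and 6 mm thick, with a flush dark window 100 by 130 mm in its outer face; that face lies 6 mm outward of the hinge line. Shut, its top is 93 mm above the bench. Axes turn with the cover: x from free edge to hinge, z out of the outer face.
- start (a joint): How far the start button is pressed, m: 0 = released, 0.006 = fully down (end stop). A spring returns it; it takes about 1.2 N to start and 5 N fully down.
- start_top (a point): Centre of the top of the start button: a round black upright push button, 36 mm across, on a grey hand switch 80 by 70 mm and 34 mm high, fixed to the bench to the left or right of the tracer. Released, the top lies 44 mm above the bench.
- bottle: Bystander: upright white bottle, 48 mm across, 130 mm high. Origin: centre of its underside.
- case: Bystander: closed spectacle case, 160 (x) by 62 (y) by 47 mm high, lying flat. Origin: centre of its underside.
- screwdrivers: Bystander: wooden block 60 (x) by 90 (y) by 35 mm with three small screwdrivers upright in it, 120 mm high in all. Origin: centre of its underside.
There are look-alikes about, which are no part of the job. Leave any green or pink look-alike of the part that bears start alone.

How it is judged:
By the outcome, as a careful person would: the job done as asked, in the order asked, and still so for the second after the job is handed in, with the robot touching nothing.
It also fails if it takes over 59 s, if anything falls off the work surface, if the arm or the gripper's body presses on something with over 40 N, if the wrist force passes 120 N, or if a joint passes its speed limit or range.

## Robot

A 6-joint arm with a two-finger parallel gripper is mounted at the origin on the work surface. World frame = base frame: x ahead of the robot, y to its left, z up, the work surface at z = 0. Lengths are in m, angles in rad, forces in N, time in s.
With the tool pointing down it reaches from about 0.35 to 0.725 m from the base axis. Payload 6 kg.
Tool frame: the origin (TCP) lies at the very end of the fingers, on their centre line; the grasp point (between the pads) lies 19 mm behind it; z points along the fingers, y is the direction in which the jaws open and shut (so a half turn about z gives the same grasp; the last joint's range is limited). The gripper opens to 85 mm and grips with 20 to 120 N. Pads are 22 mm wide; open, the fingers measure 114 mm over their backs; the gripper's body (76 mm by 85 mm) begins 54 mm behind the grasp point. The pads swing forward as they close: fully open they stand 13 mm farther back than shut.
Start: joints at [-0.908, 0.04, 0.085, 0, -1.615, -0.334], TCP at [0.194, -0.568, 0.231] pointing down, gripper open.
Joint ranges: [-2.56, 2.56], [-1.29, 2.01], [-1.08, 1.49], [-3.29, 1.98], [-2.81, -0.18], [-2.99, 2.99]. Speed limits (rad/s): [2.57, 2.57, 3.01, 3.14, 3.14, 3.14].

## Interface

Orientations are given as a unit quaternion [w, x, y, z].
In Python, from cell import arm gives the robot as it stands.
- The arm moves only by the tool apply_moves, never from a script. Its argument "commands" is one flat list of numbers, 5 for each row, row after row: the finger opening in m, from 0 to 0.0854, then the shift along the world's x, y, z in m, then the turn about the world's z in rad. A call has 1 to 12 rows; each row is the pose to reach, as a shift and turn from the pose measured when the call began; what a row does not reach only later rows make up. A row lasts 1/12 s, in which the tool goes at most 41.7 mm and 7.16 degrees, less where a joint would pass 70% of its speed; a pose out of reach is approached as far as the arm can. A call with a gripper value outside its range is refused whole. The fingers move at their own pace and stop on an object; the grip force is fixed at half the most. Time passes only in rows, so rows that repeat a pose let the fingers close. It gives the time, the measured TCP pose, the force and the opening at its end, in the units of the state.
- arm.state(): the state, without advancing time (a new reading comes with each control period).
- arm.capture(name): name is "scene" or "top"; returns the picture (480x640x3 uint8, red, green, blue); there is no depth.
- arm.get_calibration(name): a dict with "camera_matrix" (3x3 intrinsics, pixels), "k1" (the pictures are not rectified: a ray, as slopes to the right and down, at radius r is drawn at 1 + k1 r^2 times it, then the intrinsics apply), "extrinsics" (4x4, takes a point from camera to world coordinates). Camera axes: x right, y down, z forward; pixel columns grow to the right and rows downward; lengths in m; the calibration is good to about 2 mm. A picture is of the moment at which its call begins. get_calibration takes no time and is no camera call.
- arm.hand_in(): hands the job in, once; it reports no verdict.
Trained networks look in the newest picture that a camera, given by its name, has taken for a name from the list of things; names that differ only in an ending like _2 or _b are one class to them, and where a whole thing is asked for, a point or a joint stands for the part that bears it (a point fixed in the world has none). Each returns a list of dicts, best first, with "confidence" (0 to 1); they miss things now and then, are a little off and sometimes report something else, mostly with a low value. They report only what shows in the picture. A call takes as long as a camera call. They do not tell look-alikes from the thing itself.
- arm.outline_of(query, camera): "pixels" (480x640 bool, what is visible of it) and "rect" ([left, top, right, bottom] in pixels, round what is visible of it).
The state is a dict: "time": time; "joints": joint angles; "joint_vel": joint speeds; "effort": joint torques, N m; "tool_pos": TCP position; "ee_rot": TCP orientation; "contact_force": force on the tool from outside, world axes, zero at the start; "ft_torque": the same for the moment, N m; "width": finger opening in m.
Only numpy, scipy, OpenCV 4.12 (cv2) and the standard library are available. Lean on these libraries where they do the work, as an engineer would, in place of code of your own. Each camera call takes 0.05 s, during which the arm holds its last target.

## Working session

There is one attempt and no reset: what is moved stays moved. The work goes in short steps, Python scripts to look and compute and a tool call to move; the robot and the scene stay as the last step left them, time stands still between calls to the robot, and variables do not carry over. Pictures are saved under pics/ and viewed, and the job is handed in when it is done.

Besides the shell and the picture viewer there is one more tool, called after "Request:" by a JSON object that holds its "fn" and its "kwargs", one argument or row to a line. apply_moves: Moves the arm, as the interface text tells. Its arguments: {"type":"object","properties":{"commands":{"type":"array","items":{"type":"number"}}},"required":["commands"]}

```bash
mkdir -p pics; python3 - <<'E'
from cell import arm
import cv2,numpy as np
np.set_printoptions(precision=4,suppress=True)
for n in("scene","top"):
    cv2.imwrite(f"pics/{n}0.png",arm.capture(n)[:,:,::-1])
    c=arm.get_calibration(n);print(n,c)
print(arm.state())
E
```

```text
scene {'camera_matrix': array([[595.4934,   0.    , 323.0085],
       [  0.    , 595.4934, 251.1892],
       [  0.    ,   0.    ,   1.    ]]), 'k1': -0.20096939086690313, 'extrinsics': array([[ 0.862 ,  0.322 , -0.3916,  1.1657],
       [ 0.5069, -0.537 ,  0.6743, -1.0159],
       [ 0.0068, -0.7797, -0.6261,  1.0765],
       [ 0.    ,  0.    ,  0.    ,  1.    ]])}
top {'camera_matrix': array([[607.8618,   0.    , 316.9434],
       [  0.    , 607.8618, 245.4625],
       [  0.    ,   0.    ,   1.    ]]), 'k1': -0.02665961000372115, 'extrinsics': array([[-0.0256, -0.9912,  0.13  ,  0.3301],
       [-0.9997,  0.0246, -0.0092,  0.0308],
       [ 0.006 , -0.1302, -0.9915,  1.5852],
       [ 0.    ,  0.    ,  0.    ,  1.    ]])}
{'time': 0.1, 'joints': array([-0.9083,  0.0407,  0.0839, -0.0004, -1.6155, -0.3337]), 'joint_vel': array([ 0.0003, -0.0035,  0.0022,  0.0015,  0.0012,  0.0005]), 'effort': array([ -0.0047, -36.9347,  34.828 ,   6.9517,  -0.0046,  -0.    ]), 'tool_pos': array([ 0.1937, -0.5676,  0.2304]), 'ee_rot': array([-0.0002, -0.1637,  0.9865,  0.0008]), 'contact_force': array([ 0.2567,  0.3776, -0.0999]), 'ft_torque': array([-0.0081, -0.0288,  0.0395]), 'width': 0.08576163697401745}
```

View pics/scene0.png

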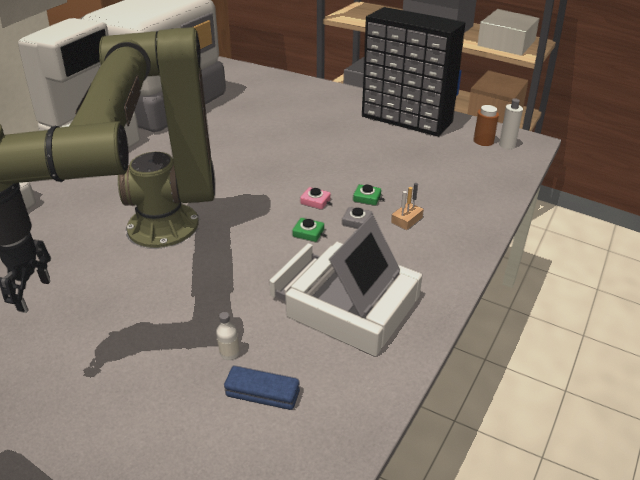

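View pics/top0.png

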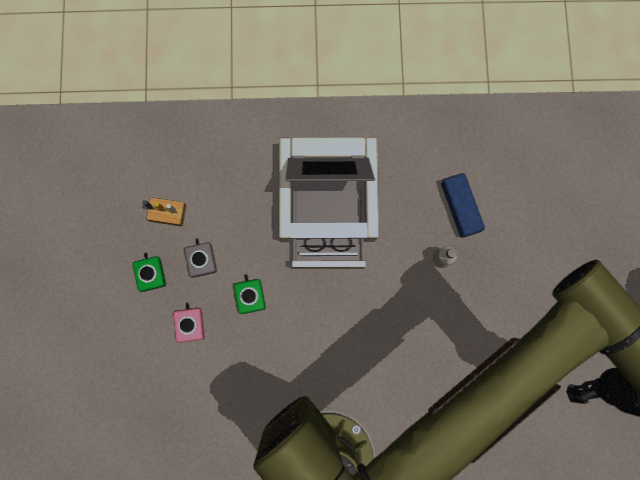

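The grey hand switch is at top pixel (200,259), with two green look-alikes and one pink one around it. The tracer is near (328,190), with the tray out to row ~266 and the cover raised (free edge near row 180). Next I'll measure these.

```bash
cat > h.py <<'E'
from cell import arm
import cv2,numpy as np
np.set_printoptions(precision=4,suppress=True)
def ray(n,u,v):
    c=arm.get_calibration(n);K=np.array(c["camera_matrix"]);E=np.array(c["extrinsics"])
    p=cv2.undistortPoints(np.array([[[u,v]]],float),K,np.array([c["k1"],0,0,0,0.]))[0,0]
    return E[:3,3],E[:3,:3]@np.array([p[0],p[1],1])
def atz(n,u,v,z):
    o,d=ray(n,u,v);return o+d*(z-o[2])/d[2]
def proj(n,P):
    c=arm.get_calibration(n);E=np.linalg.inv(np.array(c["extrinsics"]))
    r=cv2.Rodrigues(E[:3,:3])[0]
    return cv2.projectPoints(np.array(P,float).reshape(-1,1,3),r,E[:3,3],np.array(c["camera_matrix"]),np.array([c["k1"],0,0,0,0.]))[0][:,0]
E
python3 - <<'E'
from h import *
im=arm.capture("top"); cv2.imwrite("pics/topz.png",cv2.resize(im[125:285,220:420,::-1],None,fx=4,fy=4,interpolation=cv2.INTER_CUBIC))
im=arm.capture("scene"); cv2.imwrite("pics/scz.png",cv2.resize(im[200:360,250:440,::-1],None,fx=4,fy=3.7,interpolation=cv2.INTER_CUBIC))
for n in("top","scene"):
  for q in("tracer","tray_front","cover_edge","start_top","bottle","case","screwdrivers"):
    for r in arm.outline_of(q,n)[:4]:
        p=r["pixels"]; R=cv2.minAreaRect(np.argwhere(p)[:,::-1].astype(np.float32))
        print(n,q,round(r["confidence"],2),np.array(r["rect"]),np.array(R[0]),np.array(R[1]),R[2])
print(arm.state()["time"])
E
```

```text
top tracer 0.72 [278.4 132.9 378.1 268.1] [328. 202.] [132. 100.] 90.0
top tray_front 0.74 [289.8 192.5 364.4 270.1] [328.  229.5] [79. 74.] 90.0
top cover_edge 0.59 [281.9 155.8 370.9 182.7] [329.6081 168.6416] [89.0544 23.8031] 0.6986943483352661
top start_top 0.66 [191.3 253.4 203.3 263.7] [199.25 258.75] [12.7279 13.435 ] 45.0
top start_top 0.63 [241.7 290.7 256.  303.1] [248.  295.5] [13.435 13.435] 45.0
top start_top 0.5 [140.9 268.2 154.2 277.5] [146.5 273. ] [12. 13.] 90.0
top bottle 0.69 [430.7 246.7 455.2 269.9] [444.75 256.25] [18.3848 23.3345] 45.0
top bottle 0.38 [285.1 153.6 374.5 179.3] [329.  168.5] [25. 88.] 90.0
top case 0.79 [440.4 175.3 483.8 237.2] [462.0068 204.6849] [61.6807 27.1535] 69.44395446777344
top case 0.66 [290.5 188.5 365.7 269. ] [328.965  229.4854] [73.0068 77.9782] 0.8069294095039368
top screwdrivers 0.67 [146.3 196.8 184.3 226.3] [163.9154 210.677 ] [43.6602 25.4271] 7.125016689300537
top screwdrivers 0.46 [430.6 245.2 458.3 268. ] [444.3 256.6] [18.3358 24.1495] 63.43495178222656
scene tracer 0.89 [271.8 212.  419.9 357.2] [351.9836 289.3951] [127.6104 128.8468] 47.38594055175781
scene tray_front 0.67 [268.9 243.8 352.1 310.3] [312.2312 291.8706] [75.433  62.9679] 46.7357063293457
scene cover_edge 0.89 [332.9 218.4 399.4 316.6] [365.3506 265.5783] [81.7496 57.6212] 62.35402297973633
scene start_top 0.67 [306.8 185.4 324.9 198.9] [315.5 191.5] [ 7. 11.] 90.0
scene start_top 0.41 [303.4 220.1 319.  227.2] [308.5 223. ] [ 8. 11.] 90.0
scene bottle 0.75 [214.9 309.8 240.  359.2] [226.6923 335.5385] [47.8774 20.5898] 82.87498474121094
scene bottle 0.58 [348.3 208.2 364.1 217. ] [356.5 212. ] [ 8. 11.] 90.0
scene case 0.76 [224.  362.5 304.9 408.3] [261.8353 387.2412] [75.7087 33.7327] 12.528807640075684
scene screwdrivers 0.61 [390.5 179.9 421.5 232.1] [411.0481 206.9991] [27.5158 45.7879] 25.463346481323242
0.9
```

View pics/topz.png

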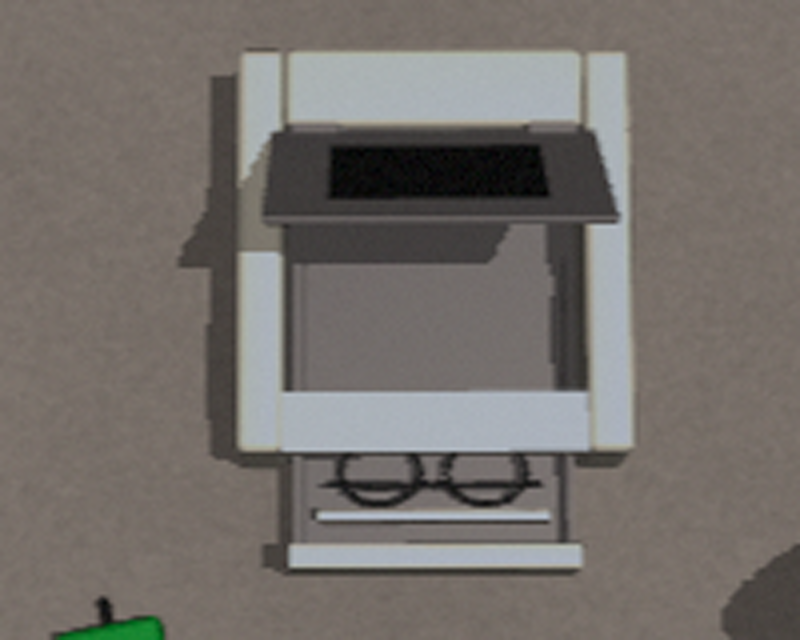

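View pics/scz.png

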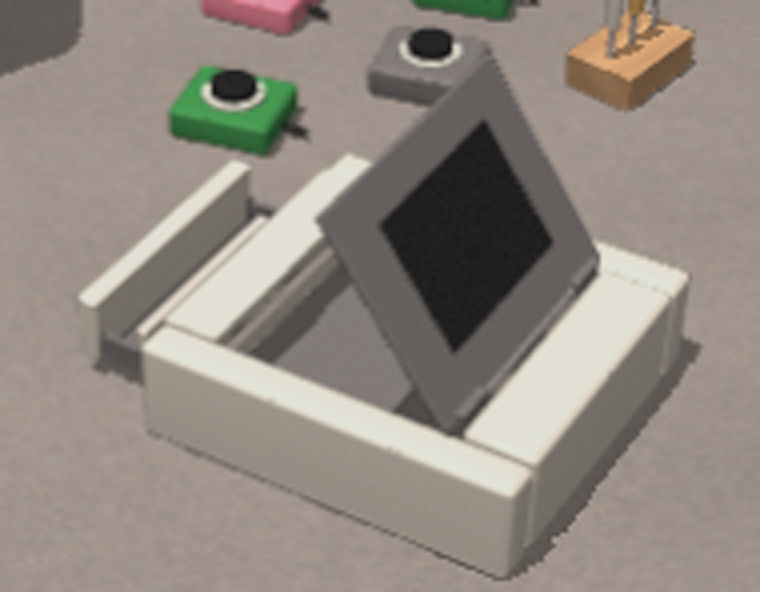

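In the zoomed views, the tracer's top corners (top image) are about (280,137.5), (377,137.5), (279.5,237.5) and (378.5,238). The tray plate's lower edge runs from (292,267) to (365.5,267), and the cover's free edge from (286,180) to (374.5,180).

```bash
python3 - <<'E'
from h import *
from scipy.optimize import least_squares
f=lambda x,y:(220+x/4,125+y/4)
g=lambda x,y:(250+x/4,200+y/3.7)
# unknown X,Y,yaw,tray,angle,
def W(q,P):
    c,s=np.cos(q[2]),np.sin(q[2]);P=np.array(P,float)
    return np.stack([q[0]+c*P[:,0]-s*P[:,1],q[1]+s*P[:,0]+c*P[:,1],P[:,2]],1)
def edge(a,y): return [.07-.165*np.cos(a)+.006*np.sin(a),y,.087+.165*np.sin(a)+.006*np.cos(a)]
def mod(q):
    t=-.15-q[3];a=q[4]
    P=[[.13,.125,.086],[.13,-.125,.086],[-.13,.125,.086],[-.13,-.125,.086],[t,.093,.069],[t,-.093,.069],edge(a,.1025),edge(a,-.1025)]
    S=[[-.13,-.125,.086],[.13,-.125,.086],[t,.093,.069],[t,-.093,.069],edge(a,.1025),edge(a,-.1025)]
    return np.r_[proj("top",W(q,P)),proj("scene",W(q,S))]
obs=np.array([f(240,50),f(628,50),f(238,450),f(634,452),f(288,569),f(583,569),f(264,218),f(618,218),
 g(146,342),g(528,488),g(236,163),g(84,300),g(488,52),g(322,215)])
s=least_squares(lambda q:(mod(q)-obs).ravel(),[.6,0,0,.07,1.],loss="soft_l1")
q=s.x;print(q);print(mod(q)-obs)
print("trayfront",W(q,[[-.15-q[3],0,.042]]),"hinge",W(q,[[.07,0,.087]]),"edge",W(q,[edge(q[4],0)]))
print("home front",W(q,[[-.15,0,.042]]))
for n,u,v in (("top",199.5,258.7),("scene",357,212)): print("start",atz(n,u,v,.044))
for p in ((248,296),(187.5,325),(147,273)):print("lookalike",atz("top",*p,.044))
print("bottle",atz("top",444,256,.08),atz("scene",229,352,0),"sd",atz("top",166,212,.035),"case",atz("top",462,205,.047))
E
```

```text
[ 0.6762 -0.0153 -0.0179  0.048   0.9905]
[[-1.3637 -0.7302]
 [-0.3625 -1.2627]
 [-0.9504  0.229 ]
 [ 0.323  -0.9474]
 [-0.2996 -1.7809]
 [ 0.1657 -2.3085]
 [-1.0895 -0.3644]
 [ 0.0774 -0.8994]
 [-3.3487 -0.1134]
 [-4.5792  1.2531]
 [-1.1815 -1.7033]
 [-2.4924 -0.6908]
 [-0.6072 -0.4308]
 [-1.7843  0.1333]]
trayfront [[ 0.4783 -0.0118  0.042 ]] hinge [[ 0.7462 -0.0166  0.087 ]] edge [[ 0.6607 -0.015   0.2283]]
home front [[ 0.5262 -0.0126  0.042 ]]
start [0.5055 0.3167 0.044 ]
start [0.512  0.3122 0.044 ]
lookalike [0.4076 0.1941 0.044 ]
lookalike [0.3385 0.3471 0.044 ]
lookalike [0.4722 0.4504 0.044 ]
bottle [ 0.493  -0.2998  0.08  ] [ 0.4947 -0.3062  0.    ] sd [0.6305 0.4052 0.035 ] case [ 0.6278 -0.3607  0.047 ]
```

Request:
{"fn": "apply_moves", "kwargs": {
  "commands": [0,0.015,0.037,0,-0.03,0,0.03,0.074,0,-0.06,0,0.045,0.111,0,-0.09,0,0.06,0.148,0,-0.12,0,0.075,0.185,0,-0.15,0,0.09,0.222,0,-0.18,0,0.105,0.259,0,-0.21,0,0.12,0.296,0,-0.24,0,0.135,0.333,0,-0.27,0,0.15,0.37,0,-0.3,0,0.165,0.407,0,-0.33,0,0.18,0.444,0,-0.33]
}}

```text
time: 1.9
tool_pos: [0.3739, -0.1219, 0.2318]
ee_rot: [0.001, 0.001, 1.0, 0.0]
contact_force: [1.7, -0.6, 0.3]
width: 0.0
```

Request:
{"fn": "apply_moves", "kwargs": {
  "commands": [0,0.017,0.037,0,0,0,0.034,0.074,0,0,0,0.05,0.11,0,0,0,0.05,0.11,-0.04,0,0,0.05,0.11,-0.08,0,0,0.05,0.11,-0.12,0,0,0.05,0.11,-0.16,0,0,0.05,0.11,-0.187,0,0,0.05,0.11,-0.187,0]
}}

```text
time: 2.65
tool_pos: [0.42, -0.0127, 0.0386]
ee_rot: [-0.004, 0.002, 1.0, -0.001]
contact_force: [-0.6, -0.7, -1.2]
width: -0.0002
```

```bash
python3 - <<'E'
from h import *
a=arm.capture("scene")[190:350,240:440,::-1];b=arm.capture("top")[125:325,220:420,::-1]
cv2.imwrite("pics/c1.png",np.hstack([cv2.resize(a,(400,400)),cv2.resize(b,(400,400))]))
E
```

```text
(no output)
```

View pics/c1.png

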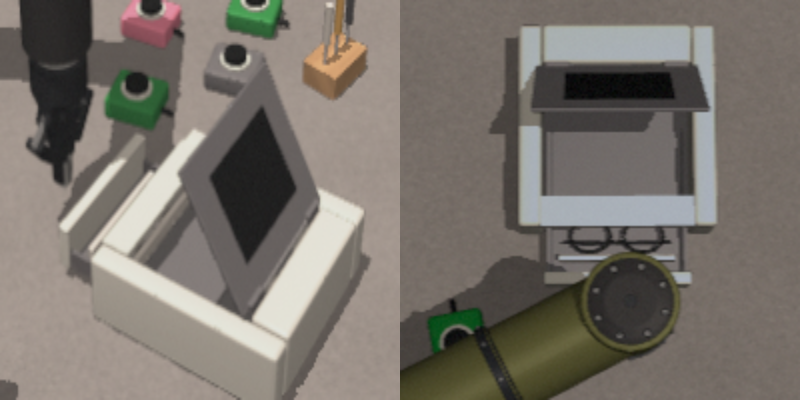

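The left view shows the shut fingers standing clear in front of the tray plate. I'll push along +x.

Request:
{"fn": "apply_moves", "kwargs": {
  "commands": [0,0.02,0,0,0,0,0.035,0,0,0,0,0.043,0,0,0,0,0.051,0,0,0,0,0.059,0,0,0,0,0.067,0,0,0,0,0.075,0,0,0,0,0.082,0,0,0,0,0.082,0,0,0]
}}

```text
time: 3.5
tool_pos: [0.5074, -0.0122, 0.0457]
ee_rot: [0.001, 0.001, 1.0, -0.0]
contact_force: [1.4, 0.3, -0.1]
width: 0.0
```

Request:
{"fn": "apply_moves", "kwargs": {
  "commands": [0,0.003,0,0,0,0,0.006,0,0,0]
}}

```text
time: 3.67
tool_pos: [0.5133, -0.0122, 0.0456]
ee_rot: [0.001, 0.001, 1.0, -0.0]
contact_force: [-3.4, -0.7, 1.2]
width: -0.0002
```

```bash
python3 - <<'E'
from h import *
print(arm.state()["contact_force"],arm.state()["tool_pos"])
a=arm.capture("scene")[190:350,240:440,::-1];b=arm.capture("top")[125:325,220:420,::-1]
cv2.imwrite("pics/c2.png",np.hstack([cv2.resize(a,(400,400)),cv2.resize(b,(400,400))]))
E
```

```text
[-3.3692 -0.732   1.2241] [ 0.5133 -0.0122  0.0456]
```

View pics/c2.png

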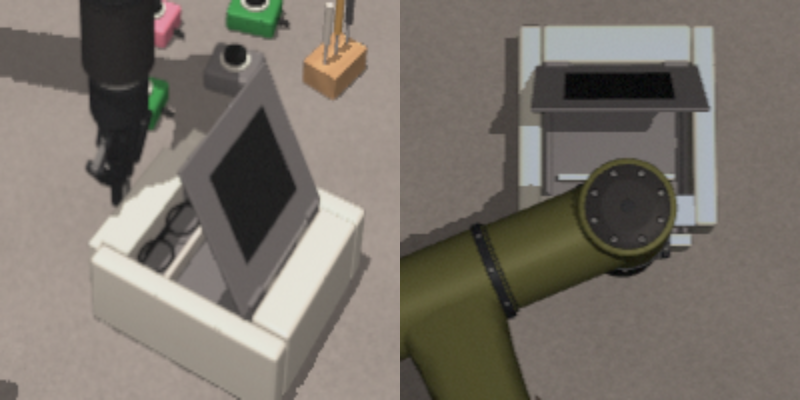

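The tray has gone most of the way in, and the force of about 3 N is sliding friction only. I'll creep on to the end stop.

Request:
{"fn": "apply_moves", "kwargs": {
  "commands": [0,0.002,0,0,0,0,0.004,0,0,0,0,0.004,0,0,0]
}}

```text
time: 4.02
tool_pos: [0.5172, -0.0122, 0.0455]
ee_rot: [0.001, 0.001, 1.0, -0.0]
contact_force: [-4.6, -0.8, 2.3]
width: -0.0
```

Request:
{"fn": "apply_moves", "kwargs": {
  "commands": [0,0.002,0,0,0,0,0.004,0,0,0,0,0.004,0,0,0]
}}

```text
time: 4.27
tool_pos: [0.5172, -0.0124, 0.0454]
ee_rot: [-0.004, 0.001, 1.0, -0.001]
contact_force: [-25.2, 3.1, 15.1]
width: -0.0002
```

At the end stop: the force rose to 25 N with the TCP held at x=0.517, which matches the expected home face at 0.526. Now I'll back off, rise and go over behind the cover.

Request:
{"fn": "apply_moves", "kwargs": {
  "commands": [0,-0.02,0,0,0,0,-0.05,0,0,0,0,-0.05,0,0.04,0,0,-0.05,0,0.08,0,0,-0.05,0,0.12,0,0,-0.05,0,0.16,0,0,-0.05,0,0.2,0,0,-0.05,0,0.24,0,0,-0.02,0,0.245,0,0,0.02,0,0.245,0,0,0.06,0,0.245,0,0,0.08,0,0.245,0]
}}

```text
time: 5.27
tool_pos: [0.6005, -0.012, 0.2886]
ee_rot: [-0.004, 0.001, 1.0, -0.001]
contact_force: [-0.2, 0.6, -1.0]
width: 0.0001
```

Request:
{"fn": "apply_moves", "kwargs": {
  "commands": [0,0.03,0,0,0,0,0.06,0,0,0,0,0.09,0,0,0,0,0.11,0,0,0,0,0.11,0,0,0]
}}

```text
time: 5.68
tool_pos: [0.7134, -0.0118, 0.284]
ee_rot: [-0.007, 0.001, 1.0, -0.001]
contact_force: [0.5, 0.6, -1.7]
width: -0.0001
```

```bash
python3 - <<'E'
from h import *
a=arm.capture("scene")[190:350,240:440,::-1];b=arm.capture("top")[125:325,220:420,::-1]
cv2.imwrite("pics/c3.png",np.hstack([cv2.resize(a,(400,400)),cv2.resize(b,(400,400))]))
E
```

```text
(no output)
```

View pics/c3.png

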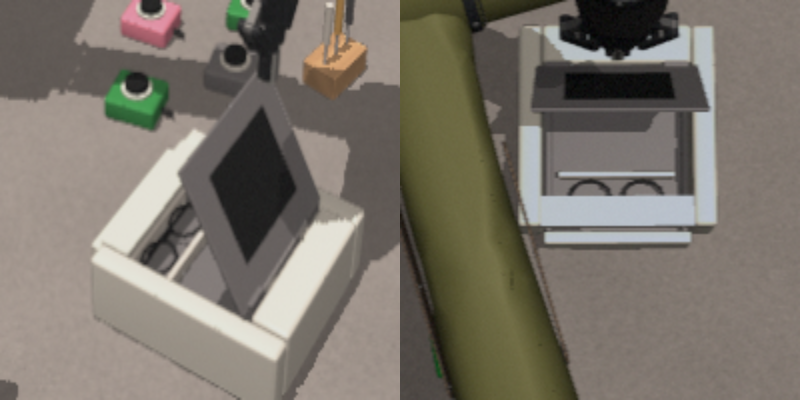

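The right view shows the tray home (its plate stands a little proud) and the fingertips behind the cover. I'll lower them behind the outer face, then press along the hinge arc.

Request:
{"fn": "apply_moves", "kwargs": {
  "commands": [0,0,0,-0.04,0,0,0,0,-0.078,0,0,-0.015,0,-0.078,0,0,-0.029,0,-0.078,0,0,-0.04,0,-0.084,0,0,-0.05,0,-0.092,0,0,-0.06,0,-0.102,0,0,-0.069,0,-0.113,0]
}}

```text
time: 6.45
tool_pos: [0.6418, -0.0118, 0.1761]
ee_rot: [-0.003, 0.001, 1.0, -0.001]
contact_force: [0.1, 0.1, 1.3]
width: 0.0
```

```bash
python3 - <<'E'
from h import *
a=arm.capture("scene")[190:350,240:440,::-1];b=arm.capture("top")[125:325,220:420,::-1]
cv2.imwrite("pics/c4.png",np.hstack([cv2.resize(a,(400,400)),cv2.resize(b,(400,400))]))
E
```

```text
(no output)
```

View pics/c4.png

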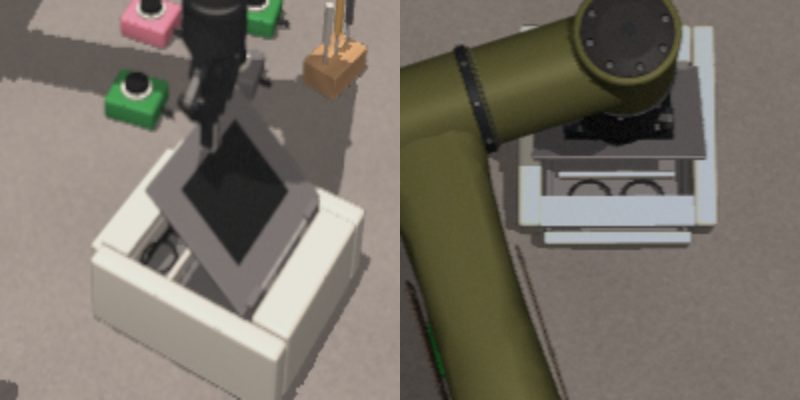

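The cover is following the fingertips down. I'll carry on along the arc.

Request:
{"fn": "apply_moves", "kwargs": {
  "commands": [0,-0.005,0,-0.011,0,0,-0.01,0,-0.022,0,0,-0.015,0,-0.034,0,0,-0.019,0,-0.045,0,0,-0.022,0,-0.056,0,0,-0.024,0,-0.066,0,0,-0.026,0,-0.074,0,0,-0.026,0,-0.078,0,0,-0.026,0,-0.078,0]
}}

```text
time: 7.3
tool_pos: [0.6141, -0.0118, 0.0949]
ee_rot: [-0.006, 0.001, 1.0, -0.001]
contact_force: [0.5, -0.4, -0.7]
width: 0.0002
```

Request:
{"fn": "apply_moves", "kwargs": {
  "commands": [0,0,0,-0.002,0,0,0,0,-0.004,0,0,0,0,-0.004,0]
}}

```text
time: 7.55
tool_pos: [0.6146, -0.012, 0.0931]
ee_rot: [-0.005, 0.001, 1.0, -0.001]
contact_force: [-3.9, 1.0, 7.8]
width: -0.0004
```

Request:
{"fn": "apply_moves", "kwargs": {
  "commands": [0,0,0,-0.003,0,0,0,0,-0.004,0,0,0,0,-0.004,0]
}}

```text
time: 7.8
tool_pos: [0.6148, -0.012, 0.093]
ee_rot: [-0.004, 0.001, 1.0, -0.001]
contact_force: [-11.8, 1.9, 15.5]
width: -0.0002
```

The cover is shut: the tip stopped at z=0.093 under 15 N. I'll lift straight up and go to the switch.

Request:
{"fn": "apply_moves", "kwargs": {
  "commands": [0,0,0,0.02,0,0,0,0,0.06,0,0,0,0,0.09,0,0,-0.012,0.038,0.09,0,0,-0.024,0.076,0.09,0,0,-0.036,0.114,0.09,0,0,-0.048,0.152,0.09,0,0,-0.06,0.19,0.09,0,0,-0.072,0.228,0.09,0,0,-0.084,0.266,0.09,0,0,-0.096,0.304,0.09,0,0,-0.106,0.327,0.09,0]
}}

```text
time: 8.8
tool_pos: [0.5077, 0.3182, 0.183]
ee_rot: [-0.004, -0.0, 1.0, -0.001]
contact_force: [0.9, 0.5, -0.9]
width: -0.0002
```

```bash
python3 - <<'E'
from h import *
a=arm.capture("scene")[160:360,240:440,::-1];b=arm.capture("top")[125:325,180:380,::-1]
cv2.imwrite("pics/c5.png",np.hstack([cv2.resize(a,(400,400)),cv2.resize(b,(400,400))]))
E
```

```text
(no output)
```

View pics/c5.png

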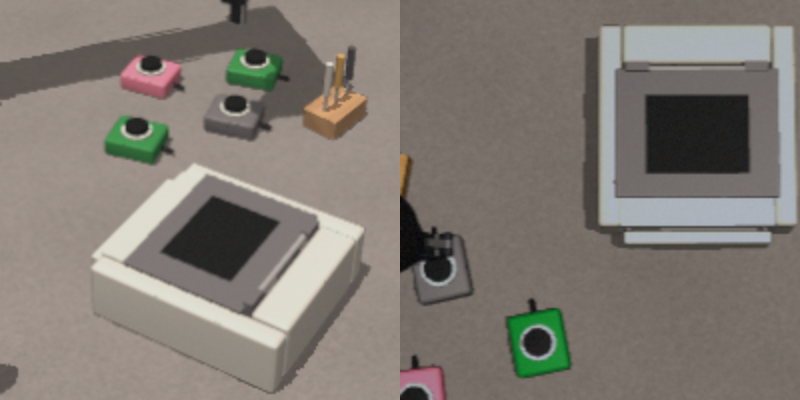

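```bash
python3 - <<'E'
from h import *
s=arm.state();print(proj("top",[s["tool_pos"],[.526,-.0126,.069],[.527,-.0126,.015]]),proj("scene",s["tool_pos"]))
for n,u,v in (("top",199.5,258.7),("scene",357,212),("top",(438-400)/2+180,270/2+125),("scene",240+235/2,160+104/2)): print(atz(n,u,v,.044))
b=arm.capture("top")[215:275,170:380,::-1]
cv2.imwrite("pics/c6.png",cv2.resize(b,None,fx=3.8,fy=5,interpolation=2))
E
```

```text
[[187.693  251.4477]
 [328.6226 246.3054]
 [328.0933 248.5961]] [[358.5317 171.2522]]
[0.5055 0.3167 0.044 ]
[0.512  0.3122 0.044 ]
[0.5022 0.318  0.044 ]
[0.5133 0.3129 0.044 ]
```

View pics/c6.png

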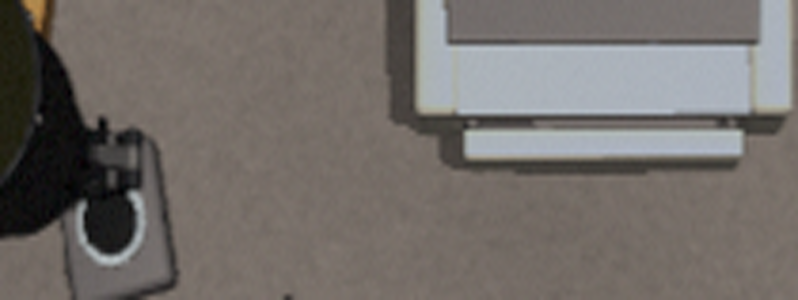

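The cover lies flat. The tray front edge is at row ~247 against 246.3–248.6 expected, so it is home. The fingertips are above the grey button, and the two cameras average (0.508, 0.315) for its centre. Lowering, then pressing.

Request:
{"fn": "apply_moves", "kwargs": {
  "commands": [0,0,-0.003,-0.04,0,0,0,-0.003,-0.08,0,0,0,-0.003,-0.12,0,0,0,-0.003,-0.13,0,0,0,-0.003,-0.13,0]
}}

```text
time: 9.37
tool_pos: [0.5071, 0.3114, 0.0496]
ee_rot: [-0.006, -0.0, 1.0, -0.004]
contact_force: [0.5, -0.4, -0.4]
width: 0.0001
```

Request:
{"fn": "apply_moves", "kwargs": {
  "commands": [0,0,0,-0.004,0,0,0,0,-0.007,0,0,0,0,-0.009,0,0,0,0,-0.011,0,0,0,0,-0.011,0]
}}

```text
time: 9.78
tool_pos: [0.5083, 0.312, 0.0405]
ee_rot: [-0.005, -0.0, 1.0, -0.003]
contact_force: [2.8, 0.2, 2.8]
width: -0.0
```

```bash
python3 - <<'E'
from h import *
a=arm.capture("scene")[160:260,300:433,::-1]
cv2.imwrite("pics/c7.png",cv2.resize(a,None,fx=5,fy=5,interpolation=2))
E
```

```text
(no output)
```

View pics/c7.png

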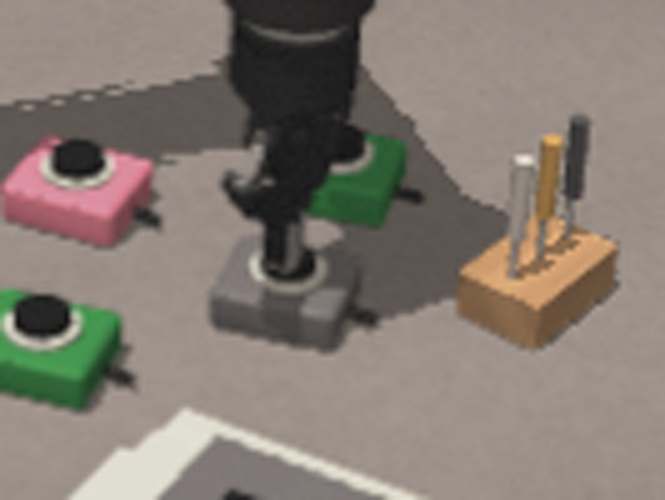

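The fingertip is well centred on the grey button, which is partly pressed (z=0.0405). I'll press on to the stop at about 0.038.

Request:
{"fn": "apply_moves", "kwargs": {
  "commands": [0,0,0,-0.002,0,0,0,0,-0.004,0,0,0,0,-0.006,0,0,0,0,-0.006,0]
}}

```text
time: 10.17
tool_pos: [0.5087, 0.3122, 0.0379]
ee_rot: [-0.004, -0.001, 1.0, -0.003]
contact_force: [-6.9, -4.1, 18.1]
width: 0.0003
```

The button is at its end stop (z=0.0379, 18 N). Now I'll let go.

Request:
{"fn": "apply_moves", "kwargs": {
  "commands": [0,0,0,0.01,0,0,0,0,0.03,0,0,0,0,0.07,0,0,0,0,0.11,0,0,0,0,0.15,0,0,-0.03,0,0.17,0,0,-0.06,0,0.17,0,0,-0.06,0,0.17,0,0,-0.06,0,0.17,0]
}}

```text
time: 10.92
tool_pos: [0.4476, 0.3127, 0.2083]
ee_rot: [-0.004, -0.002, 1.0, -0.002]
contact_force: [-0.1, 0.2, 0.6]
width: 0.0
```

```bash
python3 - <<'E'
from h import *
a=arm.capture("scene")[:,:,::-1];b=arm.capture("top")[:,:,::-1]
cv2.imwrite("pics/c8.png",np.hstack([cv2.resize(a[140:420,200:440],(400,466)),cv2.resize(b[125:358,120:320],(400,466))]))
print(arm.state()["contact_force"],arm.state()["time"])
E
```

```text
[-0.1104 -0.2127  0.5324] 11.0167
```

View pics/c8.png

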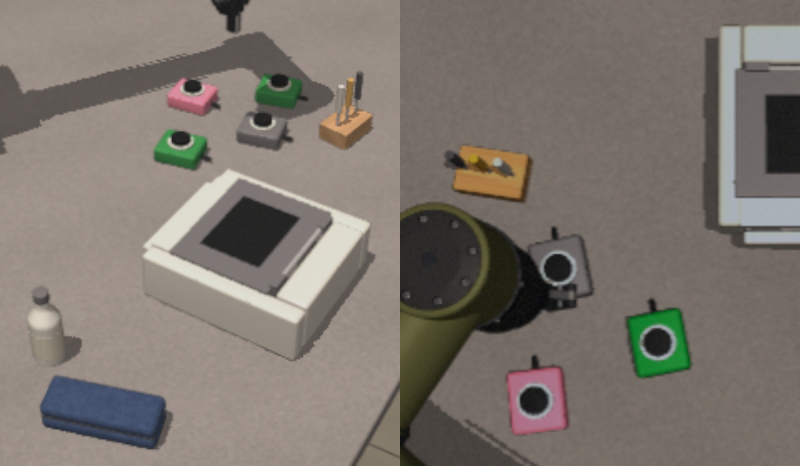

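The final views show the cover flat, the tray home and the button released. The bottle, case and screwdrivers stand as before, and the arm is clear.

```bash
python3 -c "
from cell import arm
print(arm.hand_in())"
```

```text
the job is handed in; nothing more can be done
None
```

I pushed the tray home, pushed the cover down flat, then pressed the start button on the grey hand switch all the way down and let go. I handed the job in at about 11 s; no verdict was reported.

- **Tray:** it stopped hard, with the force rising to 25 N and no further travel. Its front edge in the top picture, at about row 247, matched the 246–249 worked out for fully home.
- **Cover:** the fingertips stopped at 93 mm above the bench under 15 N, which is its shut height, and it lies flat in the pictures.
- **Button:** the fingertips stopped at 37.9 mm under 18 N, against 38 mm for fully down. Afterwards I lifted the arm clear, and it touched nothing in the last view.
- **Bystanders:** the bottle, case, screwdriver block and the green and pink look-alikes were not touched. They look unmoved where they show in the last pictures.

**Disagreement between checks:** the two cameras placed the button about 8 mm apart. I aimed at the average, and a close-up showed the fingertips well within the button top.

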